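# Clamp a bezel ring with the fine knob of a coaxial-knob ring clamp

## Robot

A 7-joint arm with a two-finger parallel gripper is mounted at the origin on the work surface. World frame = base frame: x ahead of the robot, y to its left, z up, the work surface at z = 0. Lengths are in m, angles in rad, forces in N, time in s.
With the tool pointing down it reaches from about 0.425 to 0.925 m from the base axis. Payload 6.8 kg.
Tool frame: the origin (TCP) lies between the finger pads; the fingertips stand 14 mm ahead of it and the grasp point (between the pads) lies 5 mm behind it; z points along the fingers, y is the direction in which the jaws open and shut (so a half turn about z gives the same grasp; the last joint's range is limited). The gripper opens to 85 mm and grips with 20 to 120 N. Pads are 22 mm wide; open, the fingers measure 114 mm over their backs; the gripper's body (76 mm by 85 mm) begins 54 mm behind the grasp point. The pads swing forward as they close: fully open they stand 13 mm farther back than shut.
Start: joints at [1.054, 0.477, 0.022, 1.555, -0.011, 1.109, -0.083], TCP at [0.268, -0.619, 0.245] pointing down, gripper open.
Joint ranges: [-2.96, 2.96], [-0.34, 2.1], [-1.41, 1.46], [0.24, 2.44], [-1.37, 4.51], [0.17, 1.92], [-2.96, 2.96]. Speed limits (rad/s): [2.39, 2.39, 3.14, 3.14, 3.14, 3.14, 3.14].

## Interface

Orientations are given as a unit quaternion [w, x, y, z].
In Python, from station import bot gives the robot as it stands.
- The arm moves only by the shell command python3 -m crank 'ROWS' [FORCE]. ROWS is JSON, a list of rows, each a list of 3 entries, a list of its own where there are three numbers: the shift along the tool's x, y, z in m, then the turn, a rotation vector about the tool's x, y, z in degrees, then the finger opening in m, from 0 to 0.0854. A call has 1 to 10 rows; each row shifts and turns the commanded pose from where the row before left it, along the tool's axes as they then stand; what a row does not reach is not made up. A row lasts 1/8 s, in which the tool goes at most 62.5 mm and 10.7 degrees, less where a joint would pass 70% of its speed; a pose out of reach is approached as far as the arm can. A call is refused whole if a number of a shift passes 0.0625 or a number of a turn 10.7, either way. A call with a gripper value outside its range is refused whole. The fingers move at their own pace and stop on an object; FORCE is the grip in N (left out, the last holds). Time passes only in rows, so rows that do not move let the fingers close. It gives the time, the measured TCP pose, the force and the opening at its end, in the units of the state.
- bot.get_obs(): the state, without advancing time (a new reading comes with each control period).
- bot.read_camera(name): name is "scene" or "top" or "wrist"; returns (picture, depth): 384x512x3 uint8, red, green, blue; 384x512 float32, m along the optical axis (not along the pixel's ray), 0 where there is no reading.
- bot.calibration(name): a dict with "fx", "fy", "cx", "cy" (pixels), "extrinsics" (4x4, takes a point from camera to world coordinates). Camera axes: x right, y down, z forward; pixel columns grow to the right and rows downward; lengths in m; the calibration is good to about 2 mm. A picture is of the moment at which its call begins: read the wrist's pose just before it. calibration takes no time and is no camera call; for the wrist camera it gives the pose at the moment of the call.
- bot.hand_in(): hands the job in, once; it reports no verdict.
The state is a dict: "t": time; "q": joint angles; "joint_vel": joint speeds; "joint_torque": joint torques, N m; "eef_pos": TCP position; "tool_rot": TCP orientation; "contact_force": force on the tool from outside, world axes, zero at the start; "torque": the same for the moment, N m; "gripper_width": opening from 0.0 (shut) to 1.0 (fully open).
Only numpy, scipy, OpenCV 4.12 (cv2) and the standard library are available. Lean on these libraries where they do the work, as an engineer would, in place of code of your own. Each camera call takes 0.05 s, during which the arm holds its last target.

## Task

Take the large ring from the white mat, lay it flat on the clamp's bed between the jaw and the two stop pins, and let go of it. Then turn the inner knob clockwise until you feel the jaw press the ring firmly against both pins, without overtightening, as the ring is thin. Do not turn the outer knob, leave the small rings where they are, and let go at the end.

Things in the scene. Friction and masses are not known exactly. Their poses are not given: they have to be found in the camera images.
- ring_center (a point): Centre (half-way up) of the large ring, the workpiece: plain steel, lying flat, outer diameter 40 mm, bore 33 mm, 12 mm tall, about 40 g. It lies on a white mat 3 mm thick, 165 x 165 mm, at one corner of a square of four rings with 74 mm sides; which corner varies.
- small_a_center (a point): Centre of a small steel ring, outer diameter 25 mm, 8 mm tall, lying on the mat; a bystander, to be left alone.
- small_b_center (a point): Centre of a second small steel ring, same size; a bystander.
- small_c_center (a point): Centre of a third small steel ring, same size; a bystander.
- clamp: The ring clamp, origin under the centre of its grey base, fixed, 110 (x) x 240 (y) x 24 mm. Knobs on the -y half, bed on the +y half. At the bed's +y end two vertical steel stop pins, 8 mm diameter, 12 mm tall, 27.6 mm apart in x, stand on a back stop that the last user left at an unknown place within a span of 8 mm.
- bed (a point): Centre of the bed, on its top surface (aluminium, 56 mm wide in x), 30 mm above the table; axes as the clamp's, z up. Pins on the +y side, jaw on the -y side. A large ring centred here clears the jaw by 2.5 to 4.5 mm and the pins by 3 to 11 mm; the jaw will push it against both pins. Room for fingers on the ring's +x and -x sides. The knob axis is 120 mm to -y.
- jaw: The jaw, a steel block 22 (x) x 20 (y) x 13 mm on the bed; origin at the foot of the face that meets the ring, axes as the bed's. The inner knob drives it to +y, 12 mm per rad, through a spring of about 7 N per mm: once the ring meets both pins the force grows by about 80 N per rad. A good clamping force is 8 to 18 N; 25 N and more spoils the ring.
- inner_top (a point): Centre of the top of the inner (fine) knob, on the vertical axis of both knobs: an aluminium cylinder 26 mm in diameter standing 28 mm above the flat top of the outer knob; a small dark mark on its top points along this frame's -x.
- outer_mark (a point): Mark on the top rim of the outer (coarse) knob, 28 mm from the axis, level with the outer knob's top (28 mm below inner_top). The outer knob is a black disc 62 mm in diameter, 18 mm tall; it turns very easily (0.02 N m) and must stay where it is.
- inner (a joint): Angle of the inner knob (rad), growing clockwise seen from above, which tightens. Starts at 0.08 to 0.25; stops at -0.2 and 2.6; the ring meets the pins at about 0.7 to 1.4. Friction of 0.22 N m while it turns; held still in the fingers mainly the jaw's reaction is felt, 0.012 N m per newton of jaw force. It stays where left, but from a jaw force over about 18 N springs back to 18 N.
Not all that is in view belongs to the job. Leave any orange or purple look-alike of the part that bears ring_center alone.

How it is judged:
By the outcome, as a careful person would: the job done as asked, in the order asked, and still so for the second after the job is handed in, with the robot touching nothing.
It also fails if it takes over 67 s, if anything falls off the work surface, if the arm or the gripper's body presses on something with over 40 N, if the wrist force passes 120 N, or if a joint passes its speed limit or range.

## Working session

There is one attempt and no reset: what is moved stays moved. The work goes in short steps, Python scripts to look and compute and a shell command to move; the robot and the scene stay as the last step left them, time stands still between calls to the robot, and variables do not carry over. Pictures are saved under pics/ and viewed, and the job is handed in when it is done.

```bash
ls; mkdir -p pics
python3 - <<'E'
from station import bot
import cv2,numpy as np
o=bot.get_obs(); print({k:np.round(v,3).tolist() for k,v in o.items()})
for n in("scene","top","wrist"):
    c=bot.calibration(n); print(n,c["fx"],c["cx"],c["cy"]); print(np.round(c["extrinsics"],3).tolist())
    p,d=bot.read_camera(n); cv2.imwrite(f"pics/{n}0.png",p[:,:,::-1]); np.save(f"pics/{n}0_d.npy",d)
E
```

```text
pics
{'t': 0.0, 'q': [1.054, 0.478, 0.022, 1.556, -0.012, 1.109, -0.083], 'joint_vel': [0.003, -0.001, 0.0, 0.001, 0.0, 0.001, -0.001], 'joint_torque': [0.0, -59.644, 1.608, -28.119, 0.012, 0.009, 0.0], 'eef_pos': [0.268, -0.619, 0.244], 'tool_rot': [-0.001, 0.979, 0.203, -0.0], 'contact_force': [-0.751, -0.801, -0.035], 'torque': [-0.015, -0.022, 0.026], 'gripper_width': 1.003}
scene 436.1985979688919 254.65071724408241 189.88988870480745
[[0.781, 0.416, -0.466, 0.921], [0.624, -0.519, 0.584, -0.593], [0.001, -0.747, -0.665, 0.671], [0.0, 0.0, 0.0, 1.0]]
top 473.5553244995176 257.10831316147454 183.07508844045452
[[0.017, -0.988, 0.153, 0.342], [-1.0, -0.02, -0.018, -0.042], [0.021, -0.153, -0.988, 1.153], [0.0, 0.0, 0.0, 1.0]]
wrist 284.65669146303975 249.26518881477602 193.7199843627276
[[0.397, -0.883, -0.249, 0.33], [-0.918, -0.383, -0.106, -0.592], [-0.002, 0.271, -0.963, 0.372], [0.0, 0.0, 0.0, 1.0]]
```

View pics/scene0.png

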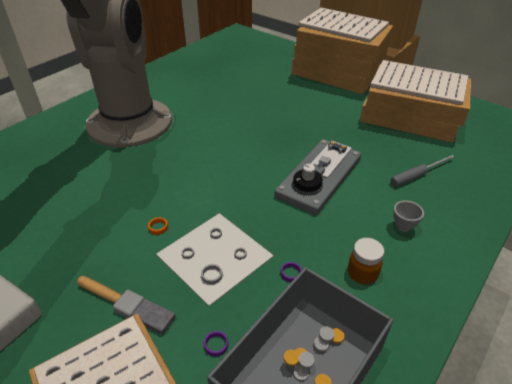

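View pics/top0.png

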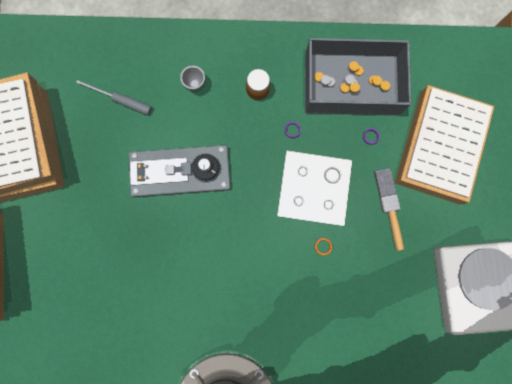

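View pics/wrist0.png

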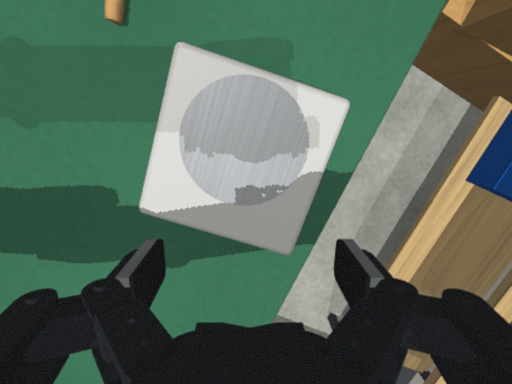

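The four steel rings on the mat are at top-camera pixels (302,171), (332,175), (298,201) and (328,205). The orange ring is at (323,246) and the purple ones are at (292,130) and (371,136). The one at (332,175), seen at scene (212,273), is the largest plain steel ring. I'll confirm that in a crop and measure it.

```bash
cat > h.py <<'E'
import numpy as np,cv2
from scipy.spatial.transform import Rotation as R
def ray(c,u,v):
    E=np.array(c["extrinsics"]);d=E[:3,:3]@np.array([(u-c["cx"])/c["fx"],(v-c["cy"])/c["fy"],1]);return E[:3,3],d
def onz(c,u,v,z):
    o,d=ray(c,u,v);return o+d*(z-o[2])/d[2]
def tri(rs):
    A=np.zeros((3,3));b=np.zeros(3)
    for o,d in rs:
        d=d/np.linalg.norm(d);P=np.eye(3)-np.outer(d,d);A+=P;b+=P@o
    x=np.linalg.solve(A,b);return x,[np.linalg.norm((np.eye(3)-np.outer(d,d)/(d@d))@(x-o)) for o,d in rs]
def proj(c,p):
    E=np.array(c["extrinsics"]);q=E[:3,:3].T@(np.array(p)-E[:3,3]);return c["fx"]*q[0]/q[2]+c["cx"],c["fy"]*q[1]/q[2]+c["cy"]
def toTool(o,p):
    q=o["tool_rot"];r=R.from_quat([q[1],q[2],q[3],q[0]]);return r.inv().apply(np.array(p)-o["eef_pos"])
E
python3 - <<'E'
from station import bot
from h import *
a=cv2.imread("pics/top0.png");s=cv2.imread("pics/scene0.png")
up=lambda i,x0,y0,w,h,k:cv2.resize(i[y0:y0+h,x0:x0+w],None,fx=k,fy=k,interpolation=cv2.INTER_CUBIC)
cv2.imwrite("pics/c1.png",np.hstack([up(a,270,145,90,85,4),up(s,155,210,120,85,3)[:340] if 0 else cv2.resize(s[210:300,155:275],(440,340),interpolation=cv2.INTER_CUBIC)]))
cv2.imwrite("pics/c2.png",np.vstack([up(a,125,140,112,60,6)[:300],cv2.resize(s[135:215,270:370],(672,300),interpolation=cv2.INTER_CUBIC)]))
ct=bot.calibration("top")
for n,u,v in [("big",332,175),("a",302,171),("b",298,201),("c",328,205)]: print(n,onz(ct,u,v,.009).round(3))
print("knob",onz(ct,204.5,164,.07).round(3),"bed",onz(ct,160,171,.03).round(3))
E
```

```text
big [ 0.543 -0.247  0.009]
a [ 0.551 -0.173  0.009]
b [ 0.477 -0.163  0.009]
c [ 0.468 -0.236  0.009]
knob [0.552 0.061 0.07 ] bed [0.54  0.171 0.03 ]
```

View pics/c1.png

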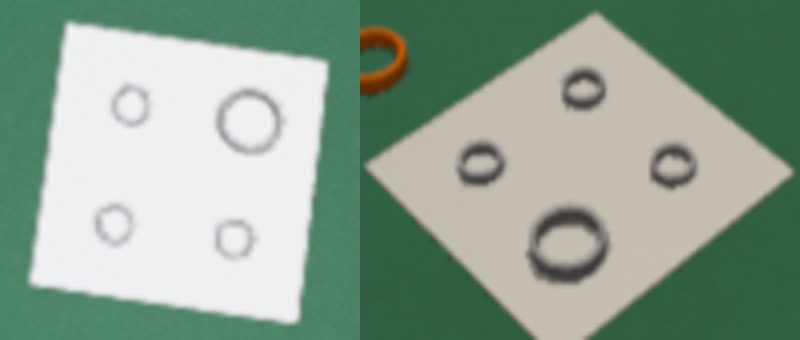

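View pics/c2.png

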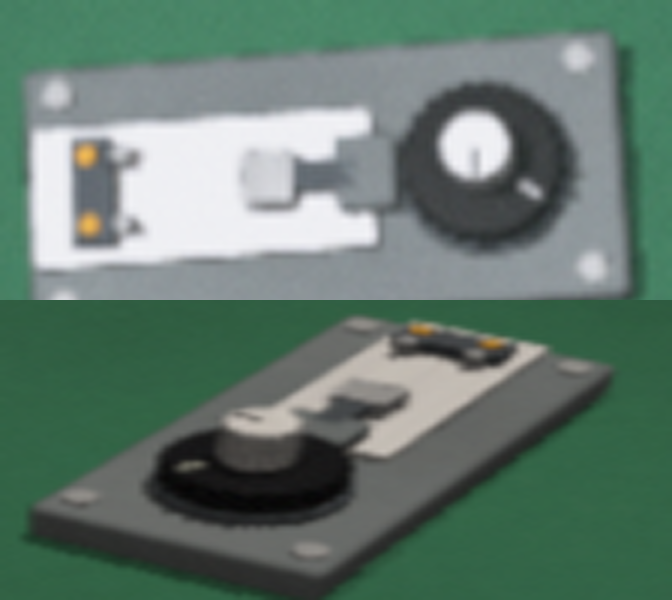

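The crop confirms the large plain ring at top (332,175), in the mat's upper right corner. The three small rings are clearly smaller. Next I move above it, turn to the clamp's alignment and look with the wrist camera.

```bash
python3 -m crank '[[[0.04,-0.023,0],[0,0,0],0.085],[[0.04,-0.023,0],[0,0,0],0.085],[[0.04,-0.023,0],[0,0,0],0.085],[[0.04,-0.023,0],[0,0,0],0.085],[[0.04,-0.023,0],[0,0,0],0.085],[[0.04,-0.023,0.005],[0,0,0],0.085],[[0.04,-0.023,0.01],[0,0,0],0.085],[[0.04,-0.023,0.01],[0,0,0],0.085],[[0.04,-0.023,0.01],[0,0,0],0.085],[[0.04,-0.023,0.01],[0,0,0],0.085]]' 40
python3 -m crank '[[[0,0,0],[0,0,-10.4],0.055],[[0,0,0],[0,0,-10.4],0.055],[[0,0,0],[0,0,-10.4],0.055],[[0,0,0],[0,0,-10.4],0.055],[[0,0,0],[0,0,-10.4],0.055],[[0,0,0],[0,0,-10.4],0.055],[[0,0,0],[0,0,-10.4],0.055],[[0,0,0],[0,0,0],0.055],[[0,0,0],[0,0,0],0.055]]'
cat > snap.py <<'E'
import sys
from station import bot
from h import *
n,f=sys.argv[1],sys.argv[2]
o=bot.get_obs();c=bot.calibration(n);p,d=bot.read_camera(n)
cv2.imwrite(f"pics/{f}.png",p[:,:,::-1]);np.savez(f"pics/{f}.npz",d=d,**c,**o)
print(o["t"],o["eef_pos"].round(4),np.round(o["tool_rot"],4),o["gripper_width"],np.round(o["contact_force"],2))
E
python3 snap.py wrist w1
```

```text
t: 1.4
eef_pos: [0.5445, -0.2481, 0.1998]
tool_rot: [-0.0, 0.979, 0.203, -0.0]
contact_force: [0.2, -0.8, 0.3]
gripper_width: 0.996
t: 2.52
eef_pos: [0.5438, -0.2494, 0.2002]
tool_rot: [-0.0, 0.669, 0.743, -0.0]
contact_force: [-0.7, 0.2, 0.8]
gripper_width: 0.645
2.525 [ 0.5438 -0.2494  0.2002] [-1.000e-04  6.691e-01  7.432e-01 -0.000e+00] 0.6445884831546262 [-0.65  0.21  0.84]
```

View pics/w1.png

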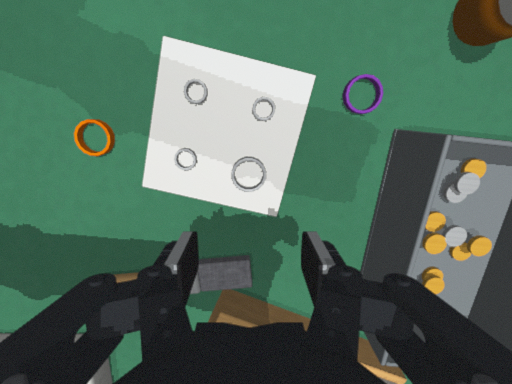

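The wrist view shows the large ring at (248,174), small rings at (196,92), (263,109), (185,159), and the orange and purple look-alikes off the mat. Now the precise measurement.

Run:
```python
from h import *
from station import bot
def fit(f,u,v,r,cal,depth):
    im=cv2.imread(f"pics/{f}.png");k=8
    u0,v0=u-r,v-r
    g=cv2.cvtColor(im[v0:v+r+1,u0:u+r+1],cv2.COLOR_BGR2GRAY);G=cv2.resize(g,None,fx=k,fy=k,interpolation=cv2.INTER_CUBIC)
    m=(G<np.median(G)-18).astype(np.uint8)
    cs,_=cv2.findContours(m,cv2.RETR_EXTERNAL,cv2.CHAIN_APPROX_NONE);c=max(cs,key=cv2.contourArea)
    (x,y),ax,an=cv2.fitEllipse(c)
    cu,cv_=(x+.5)/k-.5+u0,(y+.5)/k-.5+v0
    cv2.imwrite(f"pics/fit_{f}.png",cv2.drawContours(cv2.cvtColor(G,cv2.COLOR_GRAY2BGR),[c],-1,(0,0,255),1))
    print(f,round(cu,2),round(cv_,2),np.round(np.array(ax)/k,1),"z.009:",onz(cal,cu,cv_,.009).round(4),"z.015",onz(cal,cu,cv_,.015).round(4))
    return ray(cal,cu,cv_)
w=np.load("pics/w1.npz");wc={k:w[k] for k in("fx","fy","cx","cy","extrinsics")}
rs=[fit("w1",248,174,23,wc,0),fit("top0",332,175,12,bot.calibration("top"),0),fit("scene0",212,273,17,bot.calibration("scene"),0)]
print(tri(rs)); print(tri(rs[:2])); print(tri([rs[0],rs[2]]))
d=w["d"];E=w["extrinsics"]
v,u=np.mgrid[150:200,225:275];z=d[v,u]
P=np.stack([(u-w["cx"])/w["fx"]*z,(v-w["cy"])/w["fy"]*z,z],-1)@E[:3,:3].T+E[:3,3]
h=P[...,2].ravel();print("mat z",np.percentile(h,[10,50,90,98,99.5]).round(4))
t=P.reshape(-1,3);t=t[h>.011];print(len(t),t.min(0),t.max(0),t.mean(0),(t.min(0)+t.max(0))/2)
```

```text
w1 248.33 173.04 [34.9 35.7] z.009: [ 0.5414 -0.2459  0.009 ] z.015 [ 0.5413 -0.2447  0.015 ]
top0 331.94 174.92 [17.1 17.7] z.009: [ 0.5429 -0.2466  0.009 ] z.015 [ 0.5418 -0.2455  0.015 ]
scene0 211.2 274.49 [21.5 23.9] z.009: [ 0.5435 -0.2496  0.009 ] z.015 [ 0.5469 -0.2527  0.015 ]
(array([ 0.54218594, -0.24718335,  0.00584981]), [np.float64(0.0009299615767729141), np.float64(0.0012538658595185612), np.float64(0.0009150410197250067)])
(array([ 0.54137107, -0.24464892,  0.01723296]), [np.float64(0.0004302208006596596), np.float64(0.0004302208006595913)])
(array([ 0.54123682, -0.2470466 ,  0.004546  ]), [np.float64(0.00037877225884266257), np.float64(0.000378772258842661)])
mat z [0.0009 0.002  0.0131 0.0145 0.3276]
333 [ 0.5226956  -0.26605367  0.0110216 ] [ 0.5608353  -0.18096306  0.32764613] [ 0.54140776 -0.24337616  0.02860132] [ 0.54176545 -0.22350836  0.16933387]
```

```bash
python3 -c "
import cv2,numpy as np
a=[cv2.resize(cv2.imread(f'pics/fit_{f}.png'),(260,260)) for f in('w1','top0','scene0')];cv2.imwrite('pics/fits.png',np.hstack(a))"
```

```text
(no output)
```

View pics/fits.png

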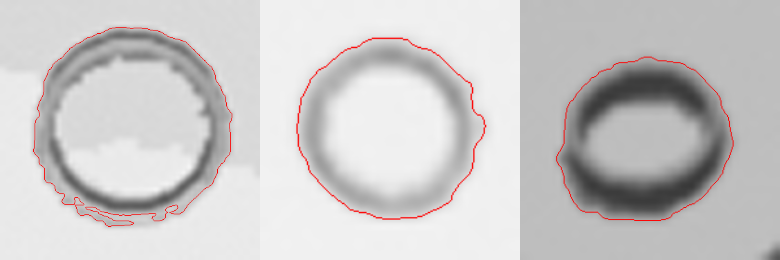

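Ring centre is about (0.5415, −0.246), with its top at ~0.0145. The views agree to about 1 mm once the scene camera's slant is allowed for. Descending to grasp.

```bash
python3 -m crank '[[[0.0036,-0.0019,0.035],[0,0,0],0.055],[[0,0,0.035],[0,0,0],0.055],[[0,0,0.035],[0,0,0],0.055],[[0,0,0.035],[0,0,0],0.055],[[0,0,0.02],[0,0,0],0.055],[[0,0,0.01],[0,0,0],0.055],[[0,0,0.006],[0,0,0],0.055],[[0,0,0.0035],[0,0,0],0.055],[[0,0,0.002],[0,0,0],0.055],[[0,0,0],[0,0,0],0.055]]' 30
python3 snap.py wrist w2
```

```text
t: 3.82
eef_pos: [0.5419, -0.2461, 0.0192]
tool_rot: [0.0, 0.668, 0.744, 0.0]
contact_force: [0.3, -0.9, -0.4]
gripper_width: 0.643
3.825 [ 0.5419 -0.2461  0.0192] [3.000e-04 6.678e-01 7.444e-01 1.000e-04] 0.6428394081586679 [ 0.28 -0.91 -0.36]
```

View pics/w2.png

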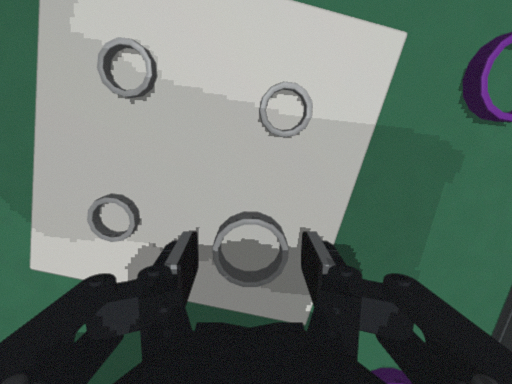

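The ring at (250,248) sits between the pads at x≈190 and 305, and nothing else is near them. Closing now.

```bash
python3 -m crank '[[[0,0,0.001],[0,0,0],0.045],[[0,0,0],[0,0,0],0.03],[[0,0,0],[0,0,0],0.03],[[0,0,0],[0,0,0],0.03],[[0,0,0],[0,0,0],0.03],[[0,0,-0.005],[0,0,0],0.03],[[0,0,-0.02],[0,0,0],0.03],[[0,0,-0.03],[0,0,0],0.03],[[0,0,-0.04],[0,0,0],0.03],[[0,0,0],[0,0,0],0.03]]' 30
python3 snap.py wrist w3
```

```text
t: 5.12
eef_pos: [0.5442, -0.2467, 0.1172]
tool_rot: [0.003, 0.668, 0.744, 0.001]
contact_force: [-0.0, 0.4, 0.5]
gripper_width: 0.446
5.125 [ 0.5442 -0.2467  0.1172] [0.0034 0.6677 0.7444 0.0013] 0.4457606737421413 [-0.04  0.38  0.51]
```

View pics/w3.png

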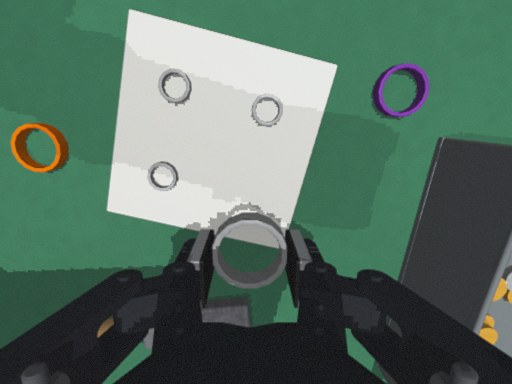

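The ring is held level, at (250,250) in the picture, and the small rings were not disturbed. Next I go toward the clamp and measure it from two wrist positions.

```bash
python3 -m crank '[[[0.02,0.002,-0.02],[0,0,0],0.03],[[0.04,0.004,-0.03],[0,0,0],0.03],[[0.05,0.005,-0.03],[0,0,0],0.03],[[0.05,0.005,-0.03],[0,0,0],0.03],[[0.04,0.004,-0.01],[0,0,0],0.03],[[0.02,0.002,0],[0,0,0],0.03],[[0.006,0,0],[0,0,0],0.03],[[0,0,0],[0,0,0],0.03],[[0,0,0],[0,0,0],0.03]]' 30
python3 snap.py wrist w4
python3 -m crank '[[[0.02,0.002,0],[0,0,0],0.03],[[0.035,0.0035,0],[0,0,0],0.03],[[0.02,0.002,0],[0,0,0],0.03],[[0,0,0],[0,0,0],0.03],[[0,0,0],[0,0,0],0.03]]' 30
python3 snap.py wrist w5
python3 -c "
import cv2,numpy as np
cv2.imwrite('pics/w45.png',cv2.resize(np.hstack([cv2.imread('pics/w4.png')[:260],cv2.imread('pics/w5.png')[:260]]),(800,203)))"
```

```text
t: 6.3
eef_pos: [0.5388, -0.0201, 0.2325]
tool_rot: [-0.0, 0.668, 0.744, -0.0]
contact_force: [-0.6, -0.2, -0.3]
gripper_width: 0.444
6.3 [ 0.5388 -0.0201  0.2325] [-2.000e-04  6.683e-01  7.439e-01 -4.000e-04] 0.4442106007977475 [-0.61 -0.24 -0.29]
t: 6.98
eef_pos: [0.5385, 0.0547, 0.2326]
tool_rot: [0.0, 0.668, 0.744, -0.0]
contact_force: [-0.1, -0.1, -0.4]
gripper_width: 0.445
6.975 [0.5385 0.0547 0.2326] [ 1.000e-04  6.684e-01  7.438e-01 -4.000e-04] 0.44452923379088205 [-0.11 -0.08 -0.41]
```

View pics/w4.png

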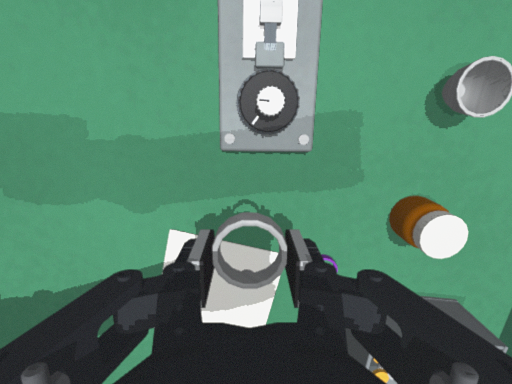

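View pics/w5.png

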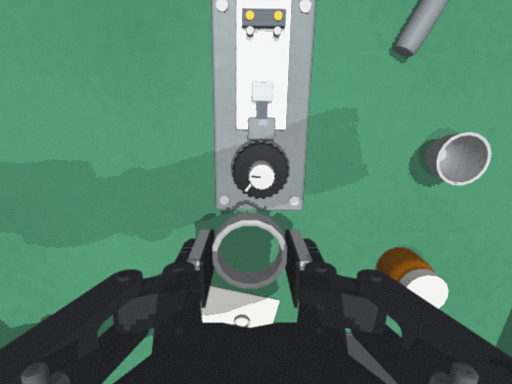

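In w5: inner knob top at (262,177) with its mark toward −x, outer knob mark near (248,187), jaw at (262,91), pins at (250,31) and (277,31), and the bed strip about x 236–291. Triangulating these.

```bash
cat > m.py <<'E'
from h import *
from station import bot
def load(f):
    w=np.load(f"pics/{f}.npz");return cv2.imread(f"pics/{f}.png"),{k:w[k] for k in("fx","fy","cx","cy","extrinsics")},w["d"]
def knob(im,u,v,r=22,k=6,th=170):
    g=cv2.cvtColor(im,cv2.COLOR_BGR2GRAY)[v-r:v+r+1,u-r:u+r+1]
    G=cv2.resize(g,None,fx=k,fy=k,interpolation=cv2.INTER_CUBIC);m=(G>th).astype(np.uint8)
    cs,_=cv2.findContours(m,cv2.RETR_EXTERNAL,cv2.CHAIN_APPROX_NONE)
    c=[c for c in cs if cv2.pointPolygonTest(cv2.convexHull(c),(r*k,r*k),False)>=0];c=cv2.convexHull(max(c,key=cv2.contourArea))
    (x,y),ax,_=cv2.fitEllipse(c);return (x+.5)/k-.5+u-r,(y+.5)/k-.5+v-r,np.array(ax)/k
if __name__=="__main__":
    a,ca,da=load("w4");b,cb,db=load("w5")
    ka=knob(a,271,100,15);kb=knob(b,262,177,15);print(ka,kb)
    t=bot.calibration("top");T=cv2.imread("pics/top0.png");kt=knob(T,205,164,8,8,190);print(kt)
    X,e=tri([ray(ca,*ka[:2]),ray(cb,*kb[:2])]);print("2v",X,e)
    X,e=tri([ray(ca,*ka[:2]),ray(cb,*kb[:2]),ray(t,*kt[:2])]);print("3v",X,e)
    for c,k in((ca,ka),(cb,kb),(t,kt)):print(onz(c,*k[:2],.082).round(4))
    def P(d,c,u,v):
        z=d[v,u];E=c["extrinsics"];return np.stack([(u-c["cx"])/c["fx"]*z,(v-c["cy"])/c["fy"]*z,z],-1)@E[:3,:3].T+E[:3,3]
    def med(d,c,u0,u1,v0,v1):
        v,u=np.mgrid[v0:v1,u0:u1];return np.median(P(d,c,u,v).reshape(-1,3),0).round(4)
    print("depth knob",med(db,cb,258,267,174,181),med(da,ca,266,276,97,104),"outer",med(db,cb,240,248,158,166),"bed",med(db,cb,240,246,60,100),"jaw",med(db,cb,257,268,86,97),"base",med(db,cb,221,228,60,160),"table",med(db,cb,150,180,60,100))
    # bed
    g=cv2.cvtColor(b,cv2.COLOR_BGR2GRAY)
    L=[];Rr=[]
    for v in range(45,125):
        row=cv2.resize(g[v:v+1,225:303].astype(np.float32),None,fx=8,fy=1,interpolation=cv2.INTER_LINEAR)[0]
        i=np.where(row>175)[0]
        if len(i):L.append(onz(cb,225+i[0]/8,v,.030)[:2]);Rr.append(onz(cb,225+i[-1]/8,v,.030)[:2])
    for S in(L,Rr):
        l=cv2.fitLine(np.array(S,np.float32),cv2.DIST_HUBER,0,.01,.01).ravel();print("edge",l, np.degrees(np.arctan2(l[1],l[0])))
E
python3 m.py
```

```text
(270.26366806030273, 100.19656753540039, array([28.29813639, 29.42896271])) (261.3518880208333, 176.32317860921225, array([24.82451121, 25.47890472]))
(203.64707326889038, 163.78492164611816, array([10.45173931, 10.90219975]))
2v [0.54914476 0.06267428 0.07379797] [np.float64(1.3567637586494783e-05), np.float64(1.3567637586574842e-05)]
3v [0.54951707 0.06285504 0.07745803] [np.float64(0.0007172575513643428), np.float64(0.0008278241513779903), np.float64(0.0012410966634760334)]
[0.5486 0.0623 0.082 ]
[0.5486 0.0644 0.082 ]
[0.5499 0.0622 0.082 ]
depth knob [0.5498 0.0623 0.0751] [0.5493 0.0628 0.0749] outer [0.5293 0.0714 0.0469] bed [0.5191 0.1576 0.0289] jaw [0.5412 0.1471 0.042 ] base [0.5012 0.1244 0.0228] table [ 0.4264  0.151  -0.0012]
edge [ 0.0939323  -0.9955786   0.51325005  0.14352052] -84.61012
edge [ 0.09292215 -0.99567336  0.56841373  0.16379307] -84.66826
```

```bash
python3 -c "
import cv2
a=cv2.imread('pics/w5.png')[0:215,205:320];cv2.imwrite('pics/w5c.png',cv2.resize(a,None,fx=2.7,fy=2.7,interpolation=cv2.INTER_CUBIC))"
```

```text
(no output)
```

View pics/w5c.png

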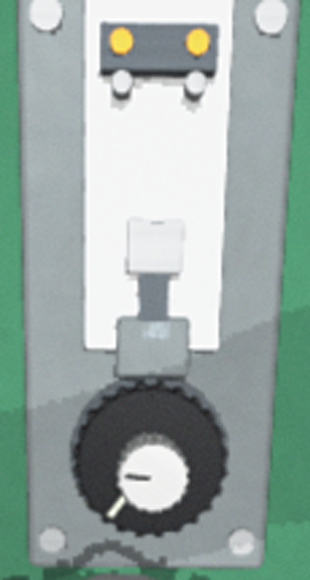

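The measurements agree. Knob axis is (0.5491, 0.0627) with its top at z≈0.076, clamp yaw ≈5.4°, bed centre ≈(0.538, 0.182), bed height ≈0.030. Moving above the bed, then I'll check before lowering.

```bash
python3 -m crank '[[[0.03,0.003,0],[0,0,0],0.03],[[0.045,0.0045,0],[0,0,0],0.03],[[0.035,0.0035,0],[0,0,0],0.03],[[0.0168,0.002,0],[0,0,0.7],0.03],[[0,0,0.035],[0,0,0],0.03],[[0,0,0.045],[0,0,0],0.03],[[0,0,0.04],[0,0,0],0.03],[[0,0,0.03],[0,0,0],0.03],[[0,0,0.0126],[0,0,0],0.03],[[0,0,0],[0,0,0],0.03]]' 30
python3 snap.py wrist w6;python3 snap.py top t6;python3 snap.py scene s6
```

```text
t: 8.28
eef_pos: [0.5376, 0.1831, 0.0699]
tool_rot: [-0.0, 0.673, 0.74, -0.001]
contact_force: [0.1, -0.1, -0.2]
gripper_width: 0.447
8.275 [0.5376 0.1831 0.0699] [-1.000e-04  6.726e-01  7.400e-01 -5.000e-04] 0.44694625789282455 [ 0.06 -0.08 -0.17]
8.325 [0.5382 0.1837 0.0708] [2.000e-04 6.725e-01 7.401e-01 3.000e-04] 0.4437856477214019 [-0.66  0.47 -0.07]
8.375 [0.5385 0.1839 0.0713] [5.000e-04 6.725e-01 7.401e-01 8.000e-04] 0.44537369195300325 [-0.76  0.44 -0.08]
```

View pics/w6.png

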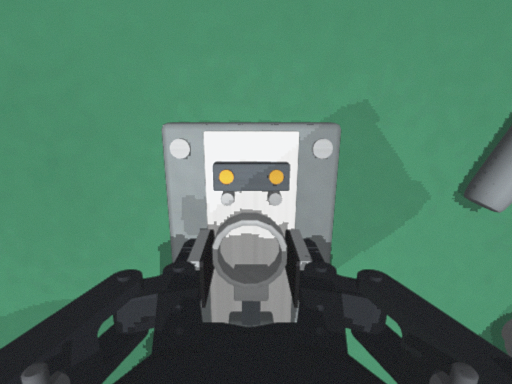

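View pics/s6.png

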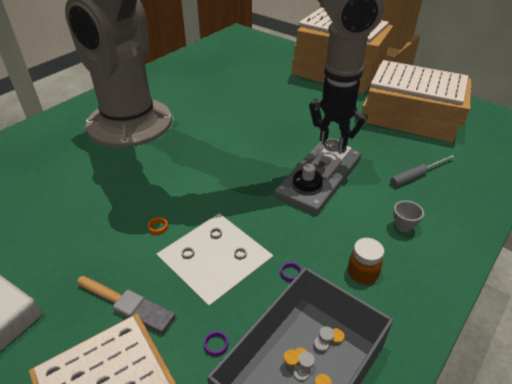

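Run:
```python
from m import *
im,c,d=load("w6")
cv2.imwrite("pics/w6c.png",cv2.resize(im[150:330,190:310],None,fx=3.3,fy=3.3,interpolation=cv2.INTER_CUBIC))
y=np.array([-.0934,.9956]);x=np.array([.9956,.0934]);B=np.array([.5379,.1822])
def loc(p): q=p[:2]-B;return np.round(1000*np.array([q@x,q@y]),1)
for n,u,v,z in(("ring c",249.5,248.5,.0667),("pinL",227,199,.042),("pinR",275,199,.042)):print(n,loc(onz(c,u,v,z)))
print("tcp",loc(np.array([.538,.1835,0])))
```

```text
ring c [-0.9  4.4]
pinL [-13.8  23. ]
pinR [13.6 23. ]
tcp [0.2 1.3]
```

View pics/w6c.png

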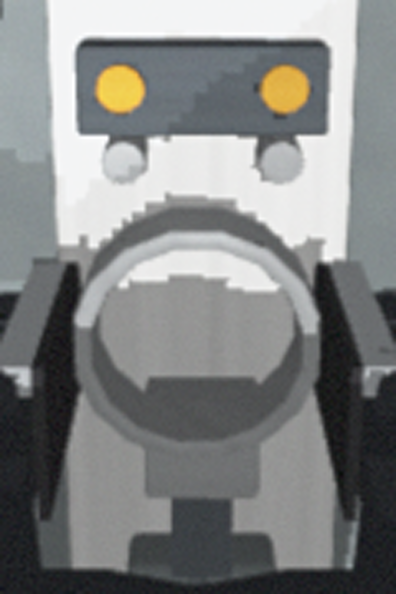

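Run:
```python
from m import *
y=np.array([-.0934,.9956]);x=np.array([.9956,.0934]);B=np.array([.5379,.1822])
def loc(p): q=p[:2]-B;return np.round(1000*np.array([q@x,q@y]),1)
def P(d,c,u,v):
    z=d[v,u];E=c["extrinsics"];return np.stack([(u-c["cx"])/c["fx"]*z,(v-c["cy"])/c["fy"]*z,z],-1)@E[:3,:3].T+E[:3,3]
im,c,d=load("w6");im5,c5,d5=load("w5")
for n,u,v in(("pinL",227,199),("pinR",275,199),("rimtop",249,222),("rimL",214,247),("rimR",284,247)):
    p=P(d,c,np.array([u]),np.array([v]))[0];print(n,p.round(4),loc(p))
v,u=np.mgrid[205:292,205:296];p=P(d,c,u,v).reshape(-1,3);
q=p[(p[:,2]>.060)&(p[:,2]<.0705)];l=(q[:,:2]-B)@np.stack([x,y]).T*1000
print("rim pts",len(q),np.percentile(q[:,2],[5,50,95]).round(4),np.percentile(l,[1,5,50,95,99],axis=0).round(1))
rt=q[q[:,2]>np.percentile(q[:,2],60)];l=(rt[:,:2]-B)@np.stack([x,y]).T*1000
l=l[np.hypot(*(l-np.median(l,0)).T)<26]
(cx,cy),r=cv2.minEnclosingCircle(l.astype(np.float32));print("circle",cx,cy,r)
im5c=im5[20:110,230:295];
for n,uu,vv in(("pinL5",250,31),("pinR5",277,31),("jawface5",262,82),("jawback5",262,101)):
    for z in(.042,.043):print(n,z,loc(onz(c5,uu,vv,z)))
```

```text
pinL [0.5221 0.204  0.0427] [-13.7  23.2]
pinR [0.5495 0.2059 0.0405] [13.7 22.6]
rimtop [0.535  0.2008 0.067 ] [-1.2 18.8]
rimL [0.5186 0.185  0.0654] [-18.9   4.5]
rimR [0.5539 0.1888 0.0664] [16.5  5.1]
rim pts 2130 [0.0607 0.0652 0.0675] [[-22.2 -18.2]
 [-19.9 -16.8]
 [ -0.7   2.6]
 [ 18.1  18.7]
 [ 20.9  19.5]]
circle -0.6606744527816772 4.753108501434326 23.750446319580078
pinL5 0.042 [-13.5  21.2]
pinL5 0.043 [-13.5  21. ]
pinR5 0.042 [13.5 21.6]
pinR5 0.043 [13.4 21.3]
jawface5 0.042 [ -0.3 -26.3]
jawface5 0.043 [ -0.3 -26.4]
jawback5 0.042 [  0.2 -45.2]
jawback5 0.043 [  0.2 -45.2]
```

Pins in clamp coordinates are near (±13.7, +22) and the jaw face is at about −26, so the free gap is centred near y≈−1.8. The ring is held at y≈+1.4. I shift it 3.2 mm toward the jaw, then lower.

```bash
python3 -m crank '[[[-0.0032,0.0005,0],[0,0,0],0.03],[[0,0,0.008],[0,0,0],0.03],[[0,0,0.006],[0,0,0],0.03],[[0,0,0.004],[0,0,0],0.03],[[0,0,0.002],[0,0,0],0.03],[[0,0,0],[0,0,0],0.03]]' 30
python3 snap.py wrist w7
python3 -c "
import cv2
cv2.imwrite('pics/w7c.png',cv2.resize(cv2.imread('pics/w7.png')[150:330,170:330],None,fx=3.3,fy=3.3,interpolation=cv2.INTER_CUBIC))"
```

```text
t: 9.18
eef_pos: [0.5383, 0.1809, 0.05]
tool_rot: [-0.0, 0.672, 0.74, -0.0]
contact_force: [0.8, 0.5, -0.6]
gripper_width: 0.449
9.175 [0.5383 0.1809 0.05  ] [-1.000e-04  6.722e-01  7.404e-01 -1.000e-04] 0.4490292992497065 [ 0.79  0.48 -0.61]
```

View pics/w7c.png

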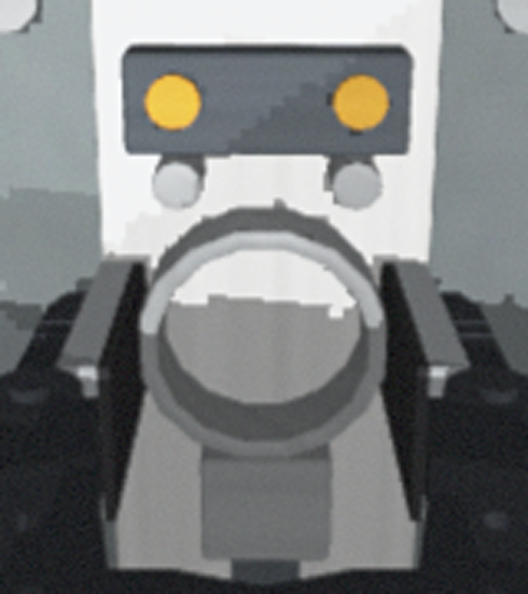

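```bash
python3 -m crank '[[[0,0,0.002],[0,0,0],0.03],[[0,0,0.0015],[0,0,0],0.03],[[0,0,0],[0,0,0],0.03]]' 30
python3 -m crank '[[[0,0,0.001],[0,0,0],0.03],[[0,0,0],[0,0,0],0.03]]' 30
```

```text
t: 9.6
eef_pos: [0.5383, 0.1807, 0.0466]
tool_rot: [-0.0, 0.672, 0.74, -0.0]
contact_force: [-0.2, -0.0, -0.8]
gripper_width: 0.444
t: 9.85
eef_pos: [0.5383, 0.1807, 0.0456]
tool_rot: [0.0, 0.672, 0.74, -0.0]
contact_force: [0.7, 1.0, 0.0]
gripper_width: 0.444
```

```bash
python3 -m crank '[[[0,0,0.0007],[0,0,0],0.03],[[0,0,0],[0,0,0],0.03]]' 30
python3 -m crank '[[[0,0,0.0007],[0,0,0],0.03],[[0,0,0],[0,0,0],0.03]]' 30
```

```text
t: 10.1
eef_pos: [0.5384, 0.1808, 0.0451]
tool_rot: [0.0, 0.672, 0.74, 0.0]
contact_force: [-0.7, -0.1, 1.0]
gripper_width: 0.444
t: 10.35
eef_pos: [0.5384, 0.1808, 0.0451]
tool_rot: [0.0, 0.672, 0.74, -0.0]
contact_force: [-2.8, -2.2, 8.4]
gripper_width: 0.446
```

Contact shows as 8 N upward, so the ring is on the bed. I ease off and open.

```bash
python3 -m crank '[[[0,0,-0.0005],[0,0,0],0.03],[[0,0,0],[0,0,0],0.042],[[0,0,0],[0,0,0],0.048],[[0,0,0],[0,0,0],0.052],[[0,0,0],[0,0,0],0.052],[[0,0,-0.01],[0,0,0],0.052],[[0,0,-0.03],[0,0,0],0.052],[[0,0,-0.04],[0,0,0],0.052],[[0,0,-0.05],[0,0,0],0.052],[[0,0,0],[0,0,0],0.052]]' 30
python3 -m crank '[[[-0.03,0,-0.03],[0,0,0],0.052],[[-0.04,0,-0.02],[0,0,0],0.052],[[-0.03,0,0],[0,0,0],0.052],[[-0.02,0,0],[0,0,0],0.045],[[0,0,0],[0,0,0],0.045],[[0,0,0],[0,0,0],0.045]]' 30
python3 snap.py wrist w8
```

```text
t: 11.6
eef_pos: [0.5408, 0.1822, 0.1796]
tool_rot: [0.002, 0.672, 0.74, 0.004]
contact_force: [0.1, 0.9, -0.2]
gripper_width: 0.608
t: 12.35
eef_pos: [0.5495, 0.0625, 0.2246]
tool_rot: [-0.0, 0.672, 0.741, 0.0]
contact_force: [0.2, 0.4, -0.5]
gripper_width: 0.525
12.35 [0.5495 0.0625 0.2246] [-4.000e-04  6.718e-01  7.407e-01  1.000e-04] 0.5251217144282998 [ 0.18  0.43 -0.48]
```

View pics/w8.png

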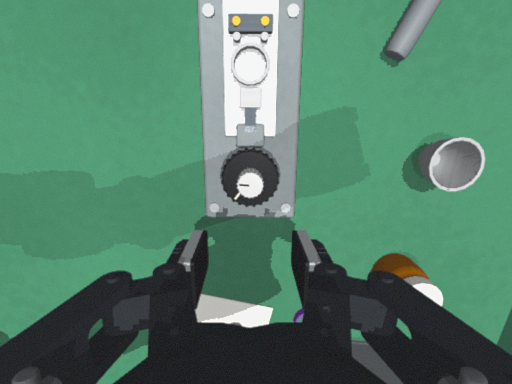

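The ring lies flat and free on the bed at (250,66), between jaw (250,97) and pins (~237/265,36). The inner mark still points −x and the outer mark is near (237,197). I refine the knob position from this view.

Run:
```python
from m import *
for f,u,v in(("w4",271,100),("w5",262,177),("w8",250,184)):
    im,c,d=load(f);k=knob(im,u,v,15);print(f,k[:2],onz(c,*k[:2],.076).round(4))
P=np.array([bot.get_obs()["eef_pos"] for _ in range(1)]);
l=[]
for i in range(4):
    bot.read_camera("top") if i else 0
    o=bot.get_obs();l.append(np.r_[o["eef_pos"],o["torque"],o["q"][6]])
print(np.array(l).round(4))
p=np.mean(l,0)[:3]
for k in([.5488,.0632,.076],): print(toTool(bot.get_obs()|{"eef_pos":p},k).round(4))
```

```text
w4 (270.26366806030273, 100.19656753540039) [0.549  0.0626 0.076 ]
w5 (261.3518880208333, 176.32317860921225) [0.549  0.0631 0.076 ]
w8 (247.52188746134442, 186.46045684814453) [0.547  0.0611 0.076 ]
[[ 5.496e-01  6.290e-02  2.247e-01 -6.400e-03  3.000e-02 -3.880e-02
  -3.169e-01]
 [ 5.496e-01  6.290e-02  2.247e-01  1.490e-02  2.950e-02 -1.000e-03
  -3.167e-01]
 [ 5.497e-01  6.280e-02  2.247e-01  5.000e-04  2.780e-02  2.780e-02
  -3.166e-01]
 [ 5.497e-01  6.250e-02  2.247e-01  2.660e-02  5.500e-03 -2.990e-02
  -3.165e-01]]
[ 0.0005 -0.0008  0.1487]
```

```bash
python3 -m crank '[[[0.0003,-0.0006,0.03],[0,0,0],0.045],[[0,0,0.04],[0,0,0],0.045],[[0,0,0.03],[0,0,0],0.045],[[0,0,0.02],[0,0,0],0.045],[[0,0,0.005],[0,0,0],0.045],[[0,0,0],[0,0,0],0.045],[[0,0,0],[0,0,0],0.045]]' 60
python3 snap.py wrist w9; python3 snap.py scene s9
python3 -c "
import cv2,numpy as np
a=cv2.imread('pics/w9.png');s=cv2.resize(cv2.imread('pics/s9.png')[80:230,240:400],(410,384));cv2.imwrite('pics/ws9.png',np.hstack([a[:,60:440],s]))"
```

```text
t: 13.42
eef_pos: [0.55, 0.0619, 0.1008]
tool_rot: [0.001, 0.672, 0.74, 0.001]
contact_force: [0.6, 0.5, 0.7]
gripper_width: 0.529
13.425 [0.55   0.0619 0.1008] [5.000e-04 6.722e-01 7.404e-01 7.000e-04] 0.5288668729951223 [0.63 0.53 0.66]
13.475 [0.55   0.0618 0.1008] [6.000e-04 6.722e-01 7.404e-01 7.000e-04] 0.5312694277305071 [-0.41  0.54  0.53]
```

View pics/ws9.png

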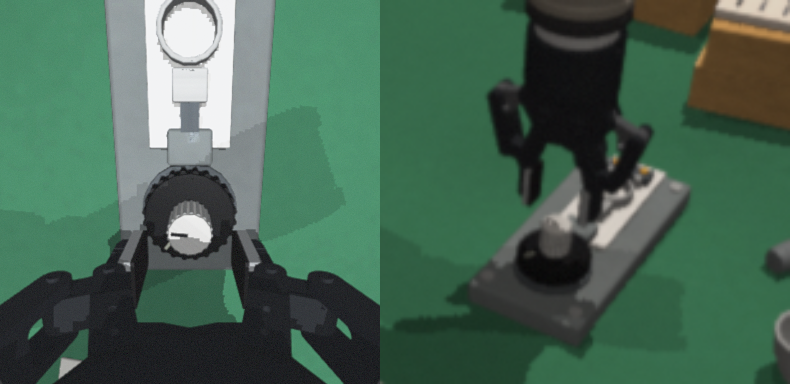

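The knob is centred between the fingers, and the wrist camera can see the ring and jaw. I make a small correction, descend to tip height ≈0.055 (above the outer knob's top at 0.048), and grip.

```bash
python3 -m crank '[[[0.001,-0.0009,0.012],[0,0,0],0.045],[[0,0,0.012],[0,0,0],0.045],[[0,0,0.006],[0,0,0],0.045],[[0,0,0.002],[0,0,0],0.045],[[0,0,0],[0,0,0],0.035],[[0,0,0],[0,0,0],0.028]]' 60
python3 -m crank '[[[0,0,0],[0,0,0],0.015],[[0,0,0],[0,0,0],0.015],[[0,0,0],[0,0,0],0.015],[[0,0,0],[0,0,0],0.015]]' 60
cat > feel.py <<'E'
import sys
from station import bot
from h import *
n=int(sys.argv[1]);f=sys.argv[2];l=[]
for i in range(n):
    o=bot.get_obs();l.append(np.r_[o["torque"],o["contact_force"],o["eef_pos"]*1000,o["gripper_width"]*85.4])
    p,d=bot.read_camera("wrist" if i%2==0 else "top")
    if i<2: cv2.imwrite(f"pics/{f}_{'wt'[i]}.png",p[:,:,::-1])
l=np.array(l);q=o["tool_rot"]
print("t",o["t"],"mean tq",l[:,:3].mean(0).round(3),"sd",l[:,:3].std(0).round(3),"F",l[:,3:6].mean(0).round(1),"pos",l[:,6:9].mean(0).round(1),"w",l[:,9].mean().round(1),"toolx yaw",np.degrees(2*np.arctan2(q[2],q[1])).round(2))
E
python3 feel.py 8 f0
```

```text
t: 14.28
eef_pos: [0.549, 0.0626, 0.0682]
tool_rot: [0.0, 0.672, 0.74, 0.001]
contact_force: [0.7, -0.9, -0.5]
gripper_width: 0.327
t: 14.78
eef_pos: [0.5499, 0.0627, 0.0687]
tool_rot: [0.001, 0.672, 0.74, 0.001]
contact_force: [5.1, 1.2, 3.2]
gripper_width: 0.278
t 15.125 mean tq [ 0.016 -1.074 -0.027] sd [0.025 0.027 0.041] F [5.3 0.3 3.5] pos [549.9  62.7  68.6] w 24.0 toolx yaw 95.51
```

View pics/f0_w.png

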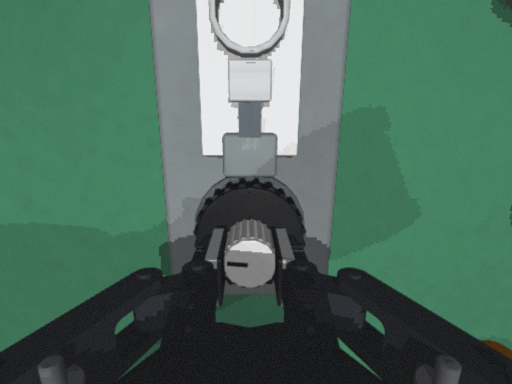

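Gripped cleanly at (249,255). Baseline z moment is about −0.03 N m. Turning clockwise (+z of the tool): 24° first, which stays below the earliest possible contact.

```bash
python3 -m crank '[[[0,0,0],[0,0,6],0.015],[[0,0,0],[0,0,6],0.015],[[0,0,0],[0,0,6],0.015],[[0,0,0],[0,0,6],0.015],[[0,0,0],[0,0,0],0.015],[[0,0,0],[0,0,0],0.015]]' 60
python3 feel.py 6 f1
```

```text
t: 15.92
eef_pos: [0.5501, 0.0627, 0.0686]
tool_rot: [0.001, 0.812, 0.584, 0.002]
contact_force: [6.1, 0.3, 2.1]
gripper_width: 0.284
t 16.175 mean tq [ 0.046 -1.163 -0.15 ] sd [0.026 0.026 0.022] F [5.9 0.1 2.5] pos [550.1  62.7  68.6] w 24.0 toolx yaw 71.48
```

View pics/f1_w.png

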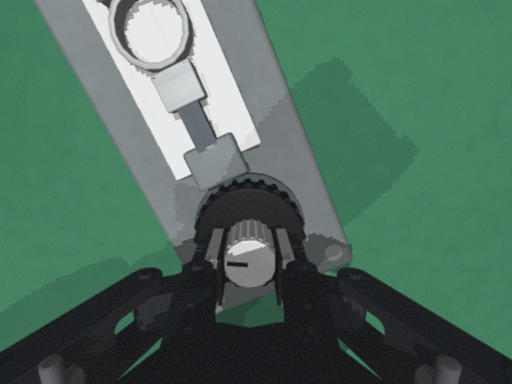

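```bash
python3 -m crank '[[[0,0,0],[0,0,3],0.015],[[0,0,0],[0,0,3],0.015]]' 60; python3 feel.py 4 f2
python3 -m crank '[[[0,0,0],[0,0,2],0.015],[[0,0,0],[0,0,2],0.015]]' 60; python3 feel.py 4 f3
python3 -c "
import cv2,numpy as np
cv2.imwrite('pics/tt.png',np.hstack([cv2.resize(cv2.imread(f'pics/f{i}_t.png')[140:205,120:235],None,fx=3.4,fy=3.4,interpolation=cv2.INTER_CUBIC) for i in(1,3)]))"
```

```text
t: 16.48
eef_pos: [0.5501, 0.0627, 0.0687]
tool_rot: [0.001, 0.841, 0.541, 0.002]
contact_force: [4.9, 0.2, 2.0]
gripper_width: 0.282
t 16.625 mean tq [ 0.003 -1.227  0.074] sd [0.033 0.024 0.089] F [5.9 0.2 2.5] pos [550.1  62.7  68.7] w 24.1 toolx yaw 65.5
t: 16.92
eef_pos: [0.5501, 0.0627, 0.0687]
tool_rot: [0.001, 0.859, 0.511, 0.002]
contact_force: [6.3, -0.4, 3.0]
gripper_width: 0.284
t 17.075 mean tq [-1.000e-03 -1.258e+00  1.190e-01] sd [0.031 0.024 0.069] F [ 6.3 -0.3  2.3] pos [550.1  62.7  68.6] w 24.1 toolx yaw 61.51
```

View pics/tt.png

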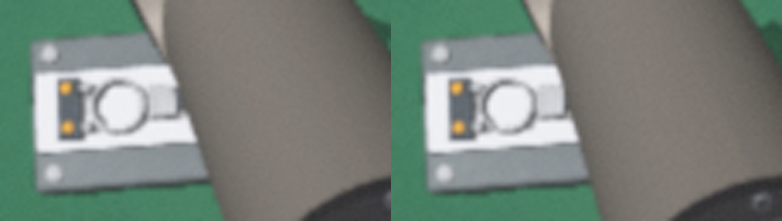

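View pics/f3_w.png

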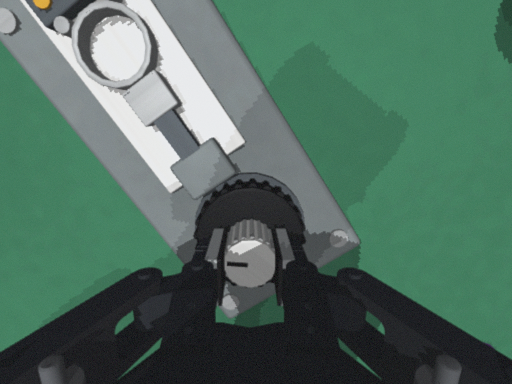

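```bash
cat > feel2.py <<'E'
import sys
from station import bot
from h import *
n=int(sys.argv[1]);f=sys.argv[2];l=[]
for i in range(n):
    o=bot.get_obs();l.append(o["torque"][2])
    p,d=bot.read_camera("wrist" if i%2==0 else "top")
    if i<2: cv2.imwrite(f"pics/{f}_{'wt'[i]}.png",p[:,:,::-1])
q=o["tool_rot"];print(f,round(o["t"],2),np.round(l,3).tolist(),"last4",np.mean(l[-4:]).round(3),"yaw",np.degrees(2*np.arctan2(q[2],q[1])).round(2),"w",(o["gripper_width"]*85.4).round(1))
E
python3 feel2.py 6 f3b
python3 -m crank '[[[0,0,0],[0,0,3],0.015]]' 60; python3 feel2.py 12 f4
```

```text
t: 17.55
eef_pos: [0.5502, 0.0627, 0.0686]
tool_rot: [0.001, 0.873, 0.488, 0.002]
contact_force: [5.9, 0.2, 2.1]
gripper_width: 0.28Traceback (most recent call last):
  File "feel2.py", line 9, in <module>
    q=o["tool_rot"];print(f,round(o["t"],2),np.round(l,3).tolist(),"last4",np.mean(l[-4:]).round(3),"yaw",np.degrees(2*np.arctan2(q[2],q[1])).round(2),"w",(o["gripper_width"]*85.4).round(1))
                                                                                                                                                           ^^^^^^^^^^^^^^^^^^^^^^^^^^^^^^^
AttributeError: 'float' object has no attribute 'round'
Traceback (most recent call last):
  File "feel2.py", line 9, in <module>
    q=o["tool_rot"];print(f,round(o["t"],2),np.round(l,3).tolist(),"last4",np.mean(l[-4:]).round(3),"yaw",np.degrees(2*np.arctan2(q[2],q[1])).round(2),"w",(o["gripper_width"]*85.4).round(1))
                                                                                                                                                           ^^^^^^^^^^^^^^^^^^^^^^^^^^^^^^^
AttributeError: 'float' object has no attribute 'round'
```

```bash
sed -i 's/(o\["gripper_width"\]\*85.4).round(1)/round(o["gripper_width"]*85.4,1)/' feel2.py
python3 feel2.py 4 f4
python3 -m crank '[[[0,0,0],[0,0,3],0.015]]' 60; python3 feel2.py 14 f5
```

```text
f4 18.3 [0.005, 0.03, 0.024, 0.039] last4 0.024 yaw 58.51 w 24.0
t: 18.48
eef_pos: [0.5502, 0.0627, 0.0687]
tool_rot: [0.001, 0.885, 0.465, 0.002]
contact_force: [6.0, -0.8, 1.9]
gripper_width: 0.284
f5 19.12 [0.262, 0.104, 0.081, 0.04, 0.056, 0.051, 0.06, 0.042, 0.071, 0.086, 0.045, 0.057, 0.062, 0.074] last4 0.06 yaw 55.51 w 24.0
```

View pics/f5_w.png

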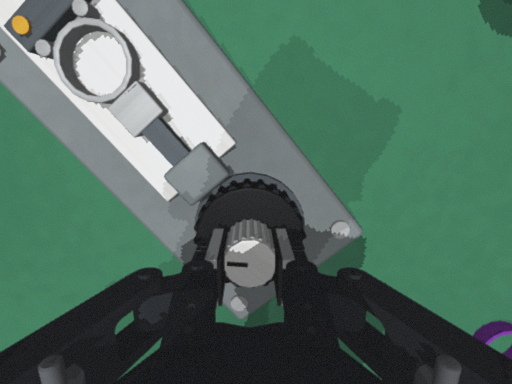

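The torque is starting to rise (0.024, then 0.060 N m held still), and the picture shows the ring at both pins (44,48) and (80,8). That is about 5 N. Continuing in small steps toward ~0.15 N m.

```bash
python3 -m crank '[[[0,0,0],[0,0,3],0.015]]' 60; python3 feel2.py 14 f6
```

```text
t: 19.3
eef_pos: [0.5502, 0.0626, 0.0687]
tool_rot: [0.001, 0.897, 0.442, 0.002]
contact_force: [5.7, -0.3, 1.5]
gripper_width: 0.277
f6 19.95 [0.355, 0.179, 0.124, 0.094, 0.096, 0.115, 0.091, 0.083, 0.086, 0.092, 0.138, 0.118, 0.111, 0.097] last4 0.116 yaw 52.52 w 23.9
```

Held-still torque is now ≈0.10 N m (~8.5 N), with the slope as expected (~0.045 per 3°). One more 3° step should bring it to the middle of the band.

```bash
python3 -m crank '[[[0,0,0],[0,0,3],0.015]]' 60; python3 feel2.py 16 f7
```

```text
t: 20.12
eef_pos: [0.5502, 0.0626, 0.0687]
tool_rot: [0.001, 0.908, 0.419, 0.002]
contact_force: [5.9, -0.4, 2.4]
gripper_width: 0.28
f7 20.88 [0.378, 0.224, 0.166, 0.138, 0.15, 0.078, 0.117, 0.078, 0.1, 0.123, 0.135, 0.149, 0.137, 0.15, 0.114, 0.176] last4 0.144 yaw 49.52 w 24.1
```

View pics/f7_w.png

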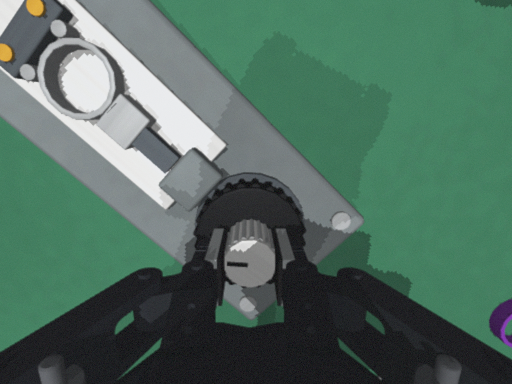

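Settled torque is ≈0.13 N m (~11 N), and the moving peak minus friction, 0.378−0.22, gives ~13 N. Both are inside 8–18 N. The ring is against both pins at (58,28) and (28,72). Releasing and retreating straight up.

```bash
python3 -m crank '[[[0,0,0],[0,0,0],0.03],[[0,0,0],[0,0,0],0.04],[[0,0,0],[0,0,0],0.045],[[0,0,0],[0,0,0],0.045],[[0,0,-0.01],[0,0,0],0.045],[[0,0,-0.03],[0,0,0],0.045],[[0,0,-0.04],[0,0,0],0.045],[[0,0,-0.05],[0,0,0],0.045],[[0,0,-0.03],[0,0,0],0.045],[[0,0,0],[0,0,0],0.045]]' 60
python3 -m crank '[[[0,0,0],[0,0,-10],0.045],[[0,0,0],[0,0,-10],0.045],[[0,0,0],[0,0,-10],0.045],[[0,0,0],[0,0,-10],0.045],[[0,0,0],[0,0,-6],0.045],[[0,0,0],[0,0,0],0.045],[[0,0,0],[0,0,0],0.045]]'
python3 snap.py wrist w10; python3 snap.py scene s10
python3 -c "
import cv2,numpy as np
a=cv2.imread('pics/w10.png')[0:215,190:315];b=cv2.imread('pics/s10.png')[100:300,140:380]
cv2.imwrite('pics/fin.png',np.hstack([cv2.resize(a,(314,540),interpolation=cv2.INTER_CUBIC),cv2.resize(b,(480,540))]))"
```

```text
t: 22.18
eef_pos: [0.5499, 0.0629, 0.2312]
tool_rot: [0.001, 0.908, 0.419, 0.003]
contact_force: [0.2, 0.1, -0.3]
gripper_width: 0.526
t: 23.05
eef_pos: [0.548, 0.0624, 0.2274]
tool_rot: [-0.0, 0.673, 0.74, -0.0]
contact_force: [-0.2, -0.4, 0.7]
gripper_width: 0.526
23.05 [0.548  0.0624 0.2274] [-3.000e-04  6.730e-01  7.396e-01 -4.000e-04] 0.5255619212053103 [-0.18 -0.39  0.7 ]
23.1 [0.5481 0.0624 0.2275] [-2.000e-04  6.729e-01  7.398e-01 -2.000e-04] 0.523782929716321 [-1.06 -0.06 -0.09]
```

View pics/fin.png

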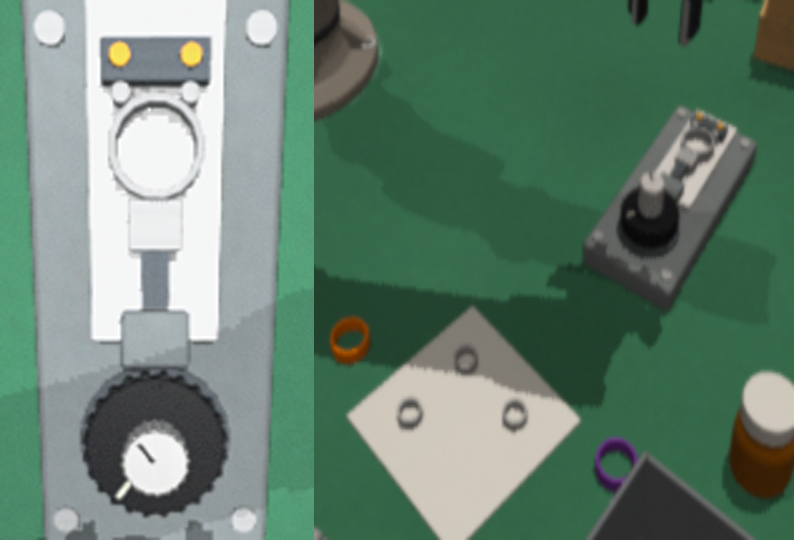

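The ring is seated against both pins with the jaw pressed on it. The inner mark has turned ~46° clockwise, the outer mark still points lower left as before, the small rings are in place, and the gripper is clear.

```bash
python3 -c "
from station import bot
print(bot.hand_in())"
```

```text
the job is handed in; nothing more can be done
None
```

I laid the large ring flat on the clamp's bed and let go of it. I then turned the inner knob about 46° clockwise until the jaw pressed the ring against both pins, released the knob and backed off. I handed the job in at about 23 s.

**Last checks:**
- **Clamping force:** The torque with the knob held still was about 0.13 N m, or roughly 11 N. The moving peak less friction gives about 13 N. Both are within 8–18 N, but the torque noise was 0.02–0.03 N m and the unloaded baseline wandered by up to 0.15 N m early on. I trusted the force partly because torque rose steadily by 0.025–0.045 N m for each 3° step.
- **Position:** The final picture shows the ring touching both pins and the jaw. The outer knob's mark looks unmoved and the three small rings are still where they were on the mat.

**Disagreements:**
- **Bed centre:** My first estimate was about 2 mm too close to the pins, judging by the jaw and pin positions I saw. I moved the ring about 3 mm toward the jaw before lowering it.
- **Knob position:** One measurement was about 2 mm off the other two, so I discarded it.

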